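# Shut away the rivets

## Task

Put the rivets away for the day using pushes of the fingertips only: first push the drawer that holds the amber canister fully shut, with the canister left standing in it, then push the cover of the rivet tray fully shut over the posts. Never lift or tip the canister, leave the drawer with the blue gutter open just as it is, and do not disturb the other things on the counter.

Things in the scene. Friction and masses are not known exactly. Their poses are not given: they have to be found in the camera images.
- canister_unit: drawer unit whose drawer holds the amber canister (the one to shut): grey case fixed to the counter, 120 wide, 160 deep (x 0 to 160), 90 high. Origin on its underside, middle of its front plane; +x points into the case, y across, z up. Looks the same as gutter_unit but for what its drawer holds; units and tray trade places between runs. Sizes in mm.
- canister_drawer (a joint): how far the canister drawer is pulled out, m: 0 fully shut, starts 0.07 to 0.11. It slides along its unit's x (towards the unit's -x, the robot's side, as it opens), stays where it is left and takes about 2 to 4 N to push.
- canister_drawer_front (a point): centre of the outer face of the canister drawer's front slab, 60 above the counter. The slab is plain white, no handle, 118 wide, 12 thick, from 10 to 80 above the counter; shut, its outer face is at x = -12 of canister_unit. Axes as canister_unit. Sizes in mm.
- canister: loose screw-top amber glass canister of rivet posts with black lid, 52 diameter, 50 high, 0.12 kg or so, standing in the canister drawer on its floor (16 above the counter); origin centre of its underside, z up. It passes under the case's roof with 16 to spare. Sizes in mm.
- gutter_unit: drawer unit whose drawer holds a sky-blue gutter (leave it as it is): grey case fixed to the counter, 120 wide, 160 deep (x 0 to 160), 90 high. Origin on its underside, middle of its front plane; +x points into the case, y across, z up. Sizes in mm.
- gutter_drawer (a joint): how far the gutter drawer is pulled out, m: starts 0.07 to 0.11, to be left so.
- gutter_drawer_front (a point): centre of the outer face of the gutter drawer's front slab, 60 above the counter; same slab as the canister drawer's. Sizes in mm.
- tray: grey rivet tray fixed to the counter, 212 long (x -176 to 36), 118 wide, 28 high to its deck, side rails 35 high; origin on its underside; y across, z up. The well with standing rivet posts is in its -x part (towards the robot), a flat deck in the +x part. Sizes in mm.
- tray_cover (a joint): how far the tray's aluminium cover is open, m: 0 fully shut over the well, starts 0.06 to 0.095. It slides along the tray's x: +x (away from the robot) opens, -x shuts. It stays where it is left and takes about 1.5 to 3 N to push.
- cover_far_end (a point): centre of the outer face of the cover's far (+x) end wall, 41 above the counter. The cover is a plain flat hood 100 long, 100 wide, from 29 to 53 above the counter; the end wall is upright, facing the tray's +x; shut, it is at x = -70 of the tray. Sizes in mm.
- drawer_gutter: sky-blue half-round finger gutter, 55 long, 24 wide, 14 high, lying in the gutter drawer (mm); loose bystander, origin on its underside.
- roof_gutter: sky-blue finger gutter, 70 long, 24 wide, 14 high, lying on the roof of the gutter drawer's case (mm); loose bystander, origin on its underside.
- counter_gutter: sky-blue finger gutter, 85 long, 28 wide, 16 high, lying on the counter to the robot's right (mm); loose bystander, origin on its underside.
- bending_iron: stainless bending iron with black grip, 230 long, 22 high, lying on the counter near the robot (mm); loose bystander, origin on its underside.
- dowel: rounded walnut dowel, 166 long, 26 thick, lying on the counter near the robot (mm); loose bystander, origin on its underside.
- jar: large amber glass jar, 60 diameter, 85 high, standing on the counter to the robot's left (mm); loose bystander, origin on its underside.
- steel_bowl: round steel bowl, 100 diameter, 40 high, standing on the counter to the robot's right (mm); loose bystander, origin on its underside.
There are look-alikes about, which are no part of the job. What is shaped like the tray but green or red is not meant.

How it is judged (in metres and radians):
On the way, in this order (a step that is already met when the one before it is completed fails the run):
1. the canister drawer is fully shut while the tray cover is still open (value of joint canister_drawer below 0.004 m and value of joint tray_cover above 0.03 m), for 0.2 s.
2. then the tray cover is fully shut (value of joint tray_cover below 0.004 m), for 0.2 s.
At the end, for the whole second after the job is handed in: The canister drawer and the tray cover are each shut to within 4 mm; the canister stands upright (within 0.15 rad) and at rest on the drawer's floor inside its unit; the gutter drawer's front is within 10 mm of where it started (value of joint each of canister_drawer, tray_cover below 0.004 m and velocity of joint canister_drawer below 0.01 m/s and angle between canister's own z axis and vertical below 0.15 rad and x of canister in the frame of canister_unit above 0.02 m and z of canister in the frame of canister_unit below 0.025 m and linear speed of canister below 0.02 m/s and distance of gutter_drawer_front from where it was at the start of the episode below 0.01 m); the robot touches nothing.
It fails at once if the canister is lifted more than 15 mm (height (world z) of canister above 0.031 m).
It fails at once if the canister is tipped (over 0.35 rad) (angle between canister's own z axis and vertical above 0.35 rad).
It fails at once if the gutter drawer is moved more than 10 mm (distance of gutter_drawer_front from where it was at the start of the episode above 0.01 m).
It fails at once if the tray cover is shut before the drawer (value of joint tray_cover below 0.01 m and value of joint canister_drawer above 0.03 m).
It fails at once if a bystander is moved more than 20 mm (distance of any of drawer_gutter, roof_gutter, counter_gutter, bending_iron, dowel, jar, steel_bowl from where it was at the start of the episode above 0.02 m).
It also fails if it takes over 46 s, if anything falls off the work surface, if the arm or the gripper's body presses on something with over 40 N, if the wrist force passes 120 N, or if a joint passes its speed limit or range.

## Robot

A 6-joint arm with a two-finger parallel gripper is mounted at the origin on the work surface. World frame = base frame: x ahead of the robot, y to its left, z up, the work surface at z = 0. Lengths are in m, angles in degrees, forces in N, time in s.
With the tool pointing down it reaches from about 0.25 to 0.725 m from the base axis. Payload 9.7 kg.
Tool frame: the origin (TCP) lies between the finger pads; the fingertips stand 11 mm ahead of it and the grasp point (between the pads) lies 8 mm behind it; z points along the fingers, x is the direction in which the jaws open and shut, and the axes are right-handed (so a half turn about z gives the same grasp; the last joint's range is limited). The gripper opens to 85 mm and grips with 20 to 120 N. Pads are 22 mm wide; open, the fingers measure 114 mm over their backs; the gripper's body (76 mm by 85 mm) begins 54 mm behind the grasp point. The pads swing forward as they close: fully open they stand 13 mm farther back than shut.
Start: joints at [73.339, 4.979, 10.078, 95.1, 0, 90], TCP at [0.158, 0.527, 0.242] pointing down, gripper open.
Joint ranges: [-179.16, 179.16], [-48.56, 103.87], [-65.8, 70.77], [-126.05, 130.52], [-82.76, 87.17], [-180, 180]. Speed limits (degrees/s): [127.2, 127.2, 147.25, 180, 180, 180].

## Interface

Orientations are given as [roll, pitch, yaw] about the fixed x, y, z axes, in that order (R = Rz(yaw) Ry(pitch) Rx(roll)).
In Python, from workcell import get_obs, camera, job_done gives the robot as it stands.
- The arm moves only by the tool arm_command, never from a script. Its argument "increments" is a list of rows, each a list of 2 entries, a list of its own where there are three numbers: the shift along the tool's x, y, z in units of 25 mm (1.0 is 25 mm), then the turn about the tool's z in units of 6 degrees (1.0 is 6 degrees). In form: [[[dx, dy, dz], roll], ...]. A call has 1 to 5 rows; each row is the pose to reach, as a shift and turn from the pose measured when the call began, along the tool's axes at that moment; what a row does not reach only later rows make up. A row lasts 1/10 s, in which the tool goes at most 50 mm and 8.59 degrees, less where a joint would pass 70% of its speed; a pose out of reach is approached as far as the arm can. A call with a gripper value outside its range is refused whole. "claw" is the closure, from -1 (fully open) to 1 (shut), so that 0 is half open, set as the call begins (left out, the last holds). The fingers move at their own pace and stop on an object; "force" is the grip in N (left out, the last holds). Time passes only in rows, so rows that repeat a pose let the fingers close. It gives the time, the measured TCP pose, the force and the opening at its end, in the units of the state.
- get_obs(): the state, without advancing time (a new reading comes with each control period).
- camera(name): name is "scene" or "top" or "wrist"; returns a dict with "frame" (480x640x3 uint8, red, green, blue), "range_z" (480x640 float32, m along the optical axis (not along the pixel's ray), 0 where there is no reading), "K" (3x3 intrinsics, pixels), "R" (3x3) and "t" (3): a world point X has camera coordinates R X + t; the wrist camera has in their place "hand_eye" (4x4, takes a point from camera to tool coordinates, whose origin is the TCP and whose axes are the tool frame's). Camera axes: x right, y down, z forward; pixel columns grow to the right and rows downward; lengths in m; the calibration is good to about 2 mm. A picture is of the moment at which its call begins: read the wrist's pose just before it.
- job_done(): hands the job in, once; it reports no verdict.
The state is a dict: "time": time; "q": joint angles; "qd": joint speeds; "joint_efforts": joint torques, N m; "ee_pos": TCP position; "tcp_rot": TCP orientation; "wrist_force": force on the tool from outside, world axes, zero at the start; "torque": the same for the moment, N m; "opening": finger opening in m.
Only numpy, scipy, OpenCV 4.12 (cv2) and the standard library are available. Lean on these libraries where they do the work, as an engineer would, in place of code of your own. Each camera call takes 0.05 s, during which the arm holds its last target.

## Working session

There is one attempt and no reset: what is moved stays moved. The work goes in short steps, Python scripts to look and compute and a tool call to move; the robot and the scene stay as the last step left them, time stands still between calls to the robot, and variables do not carry over. Pictures are saved under pics/ and viewed, and the job is handed in when it is done.

Besides the shell and the picture viewer there is one more tool, called after "Request:" as name(argument=value, ...) on one line, values as JSON. arm_command: Moves the arm, as the interface text tells. Its arguments: {"type":"object","properties":{"increments":{"type":"array"},"claw":{"type":"number"},"force":{"type":"number"}},"required":["increments"]}

```bash
mkdir -p pics; ls; python3 - <<'E'
from workcell import get_obs,camera
import cv2,numpy as np,pickle
o=get_obs();print(o)
d={}
for n in ["scene","top"]:
    c=camera(n);d[n]=c;cv2.imwrite(f"pics/{n}0.png",c["frame"][:,:,::-1]);print(n,c["K"],c["R"],c["t"])
pickle.dump(d,open("c0.pkl","wb"))
E
```

```text
pics
{'time': 0.0, 'q': array([ 7.33390495e+01,  5.01082552e+00,  1.00334944e+01,  9.50980996e+01,
       -1.70143695e-03,  9.00005687e+01]), 'qd': array([-0.14258076, -0.0055989 ,  0.02324151,  0.03995733, -0.097999  ,
       -0.09646333]), 'joint_efforts': array([-2.07736848e-03, -5.20388103e+01,  4.64807260e+01,  1.60063215e-02,
       -1.00041616e-04, -9.69421983e-07]), 'ee_pos': array([0.15763675, 0.52670629, 0.24157709]), 'tcp_rot': array([1.79998298e+02, 7.54307415e-02, 7.33384808e+01]), 'wrist_force': array([-0.40079683, -0.17654543, -0.80604164]), 'torque': array([-0.06942523,  0.01086101, -0.02158325]), 'opening': 0.08498719552526236}
scene [[589.10706479   0.         321.60723596]
 [  0.         589.10706479 224.73603201]
 [  0.           0.           1.        ]] [[ 0.63085602  0.77566701  0.01900983]
 [ 0.43795127 -0.335751   -0.83394841]
 [-0.6404837   0.53442675 -0.55151489]] [-0.33838841 -0.15301982  1.89454676]
top [[528.39099658   0.         322.45091031]
 [  0.         528.39099658 235.15357482]
 [  0.           0.           1.        ]] [[-1.11223569e-02 -9.99937110e-01 -1.43869360e-03]
 [-9.84741914e-01  1.12031993e-02 -1.73660162e-01]
 [ 1.73665358e-01 -5.14768408e-04 -9.84804589e-01]] [0.04835526 0.51386147 1.2367538 ]
```

View pics/scene0.png

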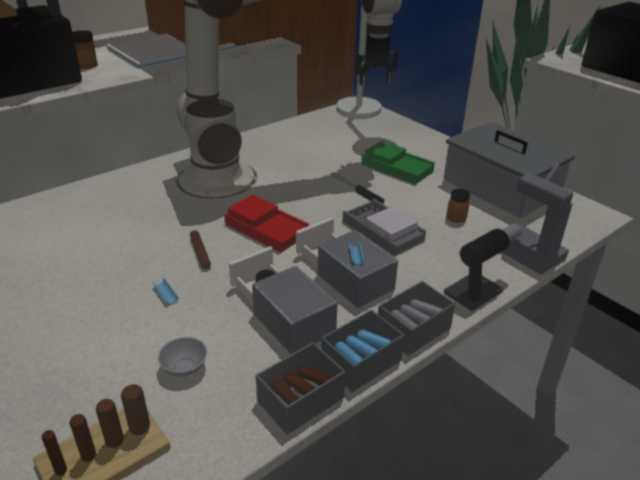

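View pics/top0.png

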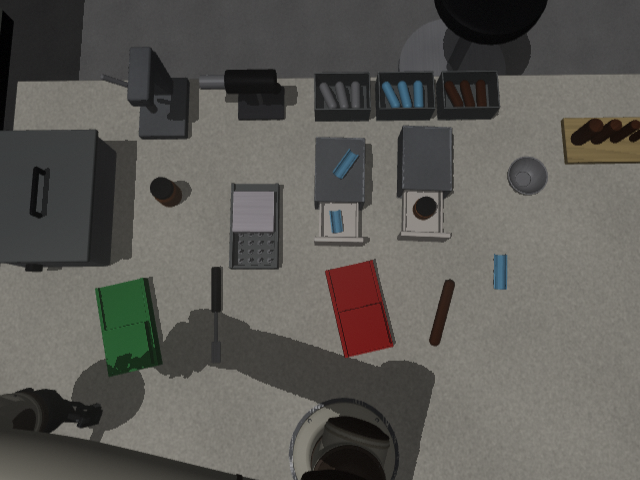

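The scene view shows the two units, and the amber canister with its black lid is in the nearer drawer at about (265,278). In the top view the canister drawer's front is at about (425,236), the gutter drawer's at (338,240), and the tray's light cover at (253,212) with its far end at row 193. Next I'll measure these with the depth image.

```bash
cat > h.py <<'E'
import numpy as np,cv2,pickle
def cloud(c):
    z=c["range_z"].astype(float);v,u=np.mgrid[:480,:640]
    K=c["K"];P=np.stack([(u-K[0,2])/K[0,0]*z,(v-K[1,2])/K[1,1]*z,z],-1)
    return (P-c["t"])@c["R"]   # R^T(p-t)
def ray(c,u,v,h):
    d=c["R"].T@np.linalg.inv(c["K"])@np.array([u,v,1.]);o=-c["R"].T@c["t"]
    return o+d*(h-o[2])/d[2]
def rect(W,m):
    p=W[m][:,:2].astype(np.float32); r=cv2.minAreaRect(p*1000); return r
E
python3 - <<'E'
from h import *
d=pickle.load(open("c0.pkl","rb"));c=d["top"];W=cloud(c);ok=c["range_z"]>0
v,u=np.mgrid[:480,:640]
def box(u0,u1,v0,v1):return (u>=u0)&(u<=u1)&(v>=v0)&(v<=v1)&ok
Z=W[...,2]
def rep(n,m):
    r=rect(W,m);print(n,m.sum(),"z",np.median(W[m][:,2]),"c",np.round(r[0],1),"size",np.round(r[1],1),"ang",round(r[2],2), "corners",np.round(cv2.boxPoints(r)).tolist())
rep("canroof",box(385,470,110,200)&(abs(Z-.09)<.006))
rep("canfront",box(385,470,228,245)&(abs(Z-.08)<.006))
rep("gutroof",box(305,380,125,205)&(abs(Z-.09)<.006))
rep("gutfront",box(300,375,228,250)&(abs(Z-.08)<.006))
rep("cover",box(222,284,180,240)&(abs(Z-.053)<.005))
rep("tray",box(215,290,170,280)&(Z>.018)&(Z<.06))
rep("rails",box(215,290,170,280)&(abs(Z-.034)<.005))
for y in range(186,276,4): print(y,np.round(W[y,253],3))
cv2.imwrite("pics/z1.png",cv2.resize(c["frame"][110:290,210:480,::-1],None,fx=2.9,fy=2.9,interpolation=cv2.INTER_CUBIC))
E
```

```text
canroof 3140 z 0.08922885857220447 c [ 693.  -209.3] size [120.  162.5] ang 86.94 corners [[609.0, -265.0], [771.0, -273.0], [777.0, -154.0], [615.0, -145.0]]
canfront 248 z 0.07858726814698781 c [ 507.8 -200.9] size [116.4  12.7] ang 87.12 corners [[499.0, -259.0], [511.0, -259.0], [517.0, -143.0], [504.0, -142.0]]
gutroof 2988 z 0.08930688699675579 c [6.674e+02 2.000e-01] size [119.  161.7] ang 88.26 corners [[585.0, -57.0], [746.0, -62.0], [750.0, 57.0], [588.0, 62.0]]
gutfront 244 z 0.07867607855215525 c [498.1   4.8] size [116.   12.7] ang 87.83 corners [[490.0, -53.0], [502.0, -53.0], [507.0, 63.0], [494.0, 63.0]]
cover 1541 z 0.05220702859735023 c [573.6 211.9] size [ 99.5 100.4] ang 0.36 corners [[524.0, 262.0], [524.0, 161.0], [624.0, 162.0], [623.0, 262.0]]
tray 2902 z 0.04893179064942767 c [530.2 228.7] size [153.1 241.2] ang 89.35 corners [[409.0, 154.0], [650.0, 151.0], [652.0, 304.0], [410.0, 307.0]]
rails 649 z 0.033324055313612516 c [543.2 211.3] size [118.5 211.3] ang 89.35 corners [[437.0, 153.0], [648.0, 151.0], [650.0, 269.0], [438.0, 272.0]]
186 [0.644 0.215 0.029]
190 [0.634 0.215 0.027]
194 [0.616 0.211 0.055]
198 [0.607 0.211 0.053]
202 [0.597 0.211 0.052]
206 [0.586 0.21  0.057]
210 [0.577 0.211 0.051]
214 [0.567 0.211 0.052]
218 [0.557 0.211 0.052]
222 [0.547 0.211 0.052]
226 [0.538 0.211 0.049]
230 [0.527 0.21  0.054]
234 [0.526 0.216 0.004]
238 [0.516 0.216 0.004]
242 [0.506 0.216 0.004]
246 [0.496 0.216 0.007]
250 [0.486 0.216 0.005]
254 [0.476 0.216 0.   ]
258 [0.466 0.216 0.004]
262 [0.456 0.216 0.003]
266 [0.443 0.212 0.031]
270 [ 0.437  0.216 -0.002]
274 [0.426 0.216 0.002]
```

View pics/z1.png

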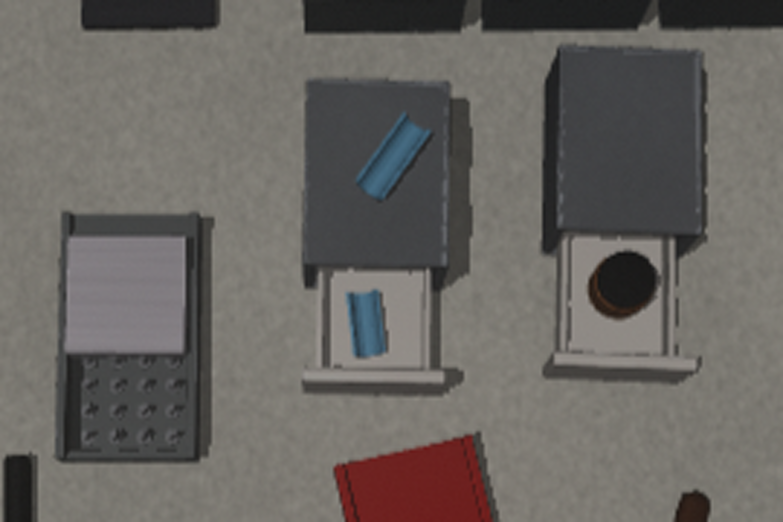

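The canister unit's axis is at a yaw of about -2.9°, with the drawer about 99 mm open and its face at about (0.5015, -0.2006). The tray's yaw is about -0.6 to 0°, with the cover's far end at about (0.624, 0.212). I'll start moving over with the gripper shut.

Request:
arm_command(increments=[[[-1.5,1.2,0],-0.5],[[-3.0,2.4,0],-1.0],[[-4.6,3.7,0],-1.5],[[-6.2,4.9,0],-2.0],[[-7.8,6.2,0],-2.3]], claw=1, force=40)

```text
time: 0.6
ee_pos: [0.249, 0.2964, 0.2416]
tcp_rot: [-180.0, 0.1, 87.3]
wrist_force: [1.7, -0.2, -0.1]
opening: 0.0121
```

Request:
arm_command(increments=[[[-1.9,0.9,0],0],[[-3.9,1.8,0],0],[[-5.8,2.7,0],0],[[-7.7,3.6,0],0],[[-9.7,4.5,0],0]])

```text
time: 1.1
ee_pos: [0.3431, 0.0646, 0.2418]
tcp_rot: [180.0, 0.1, 87.3]
wrist_force: [1.5, 0.4, 0.3]
opening: 0.0002
```

Request:
arm_command(increments=[[[-1.9,0.9,0],0],[[-3.9,1.8,0],0],[[-5.8,2.7,0],0],[[-7.7,3.6,0],0],[[-9.4,4.3,0],0]])

```text
time: 1.6
ee_pos: [0.4361, -0.1677, 0.2419]
tcp_rot: [180.0, 0.1, 87.3]
wrist_force: [1.1, 1.0, -0.1]
opening: -0.0001
```

Request:
arm_command(increments=[[[-1.2,0.3,1.6],0],[[-1.3,0.4,3.2],0],[[-1.3,0.4,4.8],0],[[-1.3,0.4,6.4],0],[[-1.3,0.4,7.2],0]])

```text
time: 2.1
ee_pos: [0.4427, -0.2003, 0.0579]
tcp_rot: [-179.8, -0.0, 87.3]
wrist_force: [-0.9, 0.9, 0.6]
opening: 0.0002
```

Request:
arm_command(increments=[[[0,0.2,0],0],[[0,0.4,0],0]])

```text
time: 2.3
ee_pos: [0.4527, -0.2006, 0.0578]
tcp_rot: [-179.7, -0.1, 87.3]
wrist_force: [0.0, -0.1, 0.6]
opening: 0.0002
```

Request:
arm_command(increments=[[[0,0.4,0],0],[[0,0.8,0],0],[[0,1.1,0],0],[[0,1.3,0],0],[[0,1.4,0],0]])

```text
time: 2.8
ee_pos: [0.4883, -0.2023, 0.0578]
tcp_rot: [-179.7, -0.1, 87.3]
wrist_force: [-0.4, -0.0, -0.1]
opening: -0.0002
```

Request:
arm_command(increments=[[[0,0.1,0],0],[[0,0.2,0],0],[[0,0.3,0],0],[[0,0.4,0],0],[[0,0.5,0],0]])

```text
time: 3.3
ee_pos: [0.5008, -0.2029, 0.0577]
tcp_rot: [-179.7, -0.1, 87.3]
wrist_force: [-1.6, 0.4, 1.7]
opening: 0.0006
```

Request:
arm_command(increments=[[[0,0.15,0],0],[[0,0.3,0],0],[[0,0.5,0],0],[[0,0.7,0],0],[[0,0.9,0],0]])

```text
time: 3.8
ee_pos: [0.5238, -0.2041, 0.0577]
tcp_rot: [-179.7, -0.1, 87.3]
wrist_force: [-2.2, -1.4, 1.5]
opening: -0.0003
```

Request:
arm_command(increments=[[[0,0.2,0],0],[[0,0.4,0],0],[[0,0.6,0],0],[[0,0.8,0],0],[[0,1.0,0],0]])

```text
time: 4.3
ee_pos: [0.5492, -0.2053, 0.0575]
tcp_rot: [-179.7, -0.1, 87.3]
wrist_force: [-3.6, -1.4, 2.1]
opening: -0.0003
```

```bash
python3 - <<'E'
from workcell import get_obs,camera
import cv2
print(get_obs())
c=camera("scene");cv2.imwrite("pics/s1.png",cv2.resize(c["frame"][200:400,180:440,::-1],None,fx=3,fy=3))
E
```

```text
{'time': 4.3, 'q': array([-2.04815085e+01,  1.06406028e+01, -4.09987966e+00,  7.55539988e+01,
       -4.14141009e-02, -1.77398895e+01]), 'qd': array([1.57831902e+00, 6.40398157e+00, 7.31366690e+00, 8.46769323e-01,
       4.89789587e-03, 1.36437544e+00]), 'joint_efforts': array([  0.87140366, -58.05583119,  45.69659114,  -0.75290613,
         0.44943206,  -0.06224   ]), 'ee_pos': array([ 0.54919721, -0.20534584,  0.0574896 ]), 'tcp_rot': array([-1.79706903e+02, -5.02826329e-02,  8.72583588e+01]), 'wrist_force': array([-3.552984  , -1.37390755,  2.14695296]), 'torque': array([-0.16295591,  0.44617905,  0.03139278]), 'opening': -0.00025333502112957686}
```

View pics/s1.png

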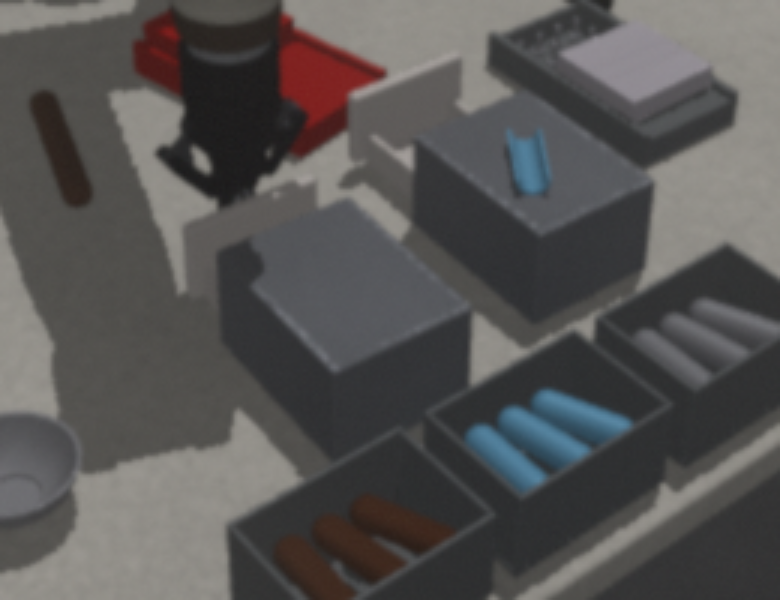

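The zoomed view shows the closed fingertips against the canister drawer's slab at about (240,190). The slab is partly shut and the gutter drawer hasn't moved. I'll keep pushing.

Request:
arm_command(increments=[[[0,0.2,0],0],[[0,0.4,0],0],[[0,0.6,0],0],[[0,0.8,0],0],[[0,1.0,0],0]])

```text
time: 4.85
ee_pos: [0.5753, -0.2065, 0.0573]
tcp_rot: [-179.7, -0.1, 87.3]
wrist_force: [-3.1, -0.8, 1.6]
opening: -0.0
```

Request:
arm_command(increments=[[[0,0.15,0],0],[[0,0.3,0],0],[[0,0.4,0],0],[[0,0.5,0],0]])

```text
time: 5.25
ee_pos: [0.5879, -0.2072, 0.0573]
tcp_rot: [-179.7, -0.0, 87.3]
wrist_force: [-2.6, -1.1, 1.4]
opening: 0.0004
```

Request:
arm_command(increments=[[[0,0.05,0],0],[[0,0.1,0],0],[[0,0.1,0],0]])

```text
time: 5.55
ee_pos: [0.5906, -0.2073, 0.0572]
tcp_rot: [-179.8, -0.1, 87.3]
wrist_force: [0.6, 0.4, -0.1]
opening: -0.0003
```

Request:
arm_command(increments=[[[0,0.05,0],0],[[0,0.1,0],0],[[0,0.1,0],0]])

```text
time: 5.85
ee_pos: [0.5912, -0.2072, 0.0572]
tcp_rot: [-179.5, -0.1, 87.2]
wrist_force: [-13.2, 0.3, 7.2]
opening: 0.0003
```

The force jumped to 13 N, so the drawer is at its stop. I'll hold briefly, then back off and check.

Request:
arm_command(increments=[[[0,0.05,0],0],[[0,0.05,0],0]])

```text
time: 6.05
ee_pos: [0.5911, -0.2072, 0.0572]
tcp_rot: [-179.4, -0.1, 87.2]
wrist_force: [-8.6, -0.3, 4.5]
opening: 0.0001
```

Request:
arm_command(increments=[[[0,-0.4,0],0],[[0,-1,0],0],[[0,-1.8,0],0],[[0,-2,-1.5],0],[[0,-2,-3],0]])

```text
time: 6.55
ee_pos: [0.54, -0.2044, 0.1326]
tcp_rot: [-179.2, -0.1, 87.2]
wrist_force: [1.9, -0.1, 1.4]
opening: -0.0001
```

Request:
arm_command(increments=[[[0,0,-1.5],0],[[0,0,-3],0],[[1,0,-4.0],0],[[2.5,0,-4.5],0],[[4,0,-4.5],0]])

```text
time: 7.05
ee_pos: [0.5468, -0.1042, 0.2478]
tcp_rot: [-179.5, -0.1, 87.1]
wrist_force: [0.1, 0.1, -0.1]
opening: 0.0002
```

```bash
python3 - <<'E'
from workcell import get_obs,camera
from h import *
c=camera("top");cv2.imwrite("pics/t2.png",c["frame"][:,:,::-1]);W=cloud(c)
s=camera("scene");cv2.imwrite("pics/s2.png",cv2.resize(s["frame"][200:400,180:440,::-1],None,fx=3,fy=3))
v,u=np.mgrid[:480,:640]
m=(u>385)&(u<470)&(v>160)&(v<215)&(abs(W[...,2]-.079)<.004)&(W[...,0]<.615);print(m.sum(),rect(W,m))
for r in range(188,212,2):print(r,np.round(W[r,425],3))
E
```

```text
0 ((0.0, 0.0), (0.0, 0.0), 0.0)
188 [ 0.455 -0.08   0.697]
190 [ 0.453 -0.08   0.696]
192 [ 0.45  -0.08   0.696]
194 [ 0.448 -0.08   0.696]
196 [ 0.445 -0.079  0.698]
198 [ 0.443 -0.079  0.697]
200 [ 0.441 -0.079  0.696]
202 [ 0.438 -0.08   0.695]
204 [ 0.436 -0.079  0.694]
206 [ 0.433 -0.079  0.698]
208 [ 0.431 -0.079  0.696]
210 [ 0.429 -0.079  0.696]
```

View pics/t2.png

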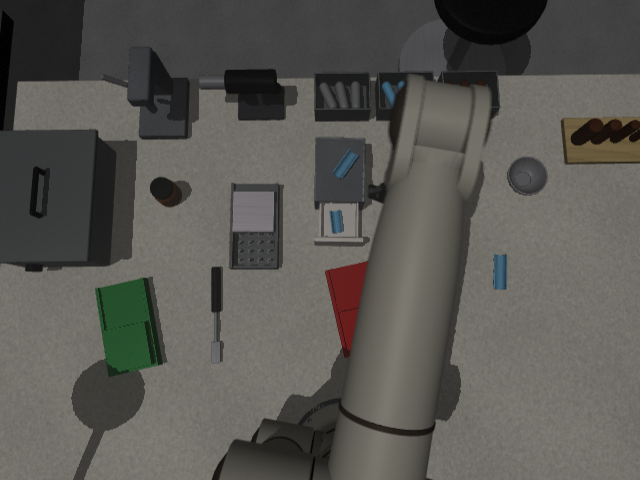

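View pics/s2.png

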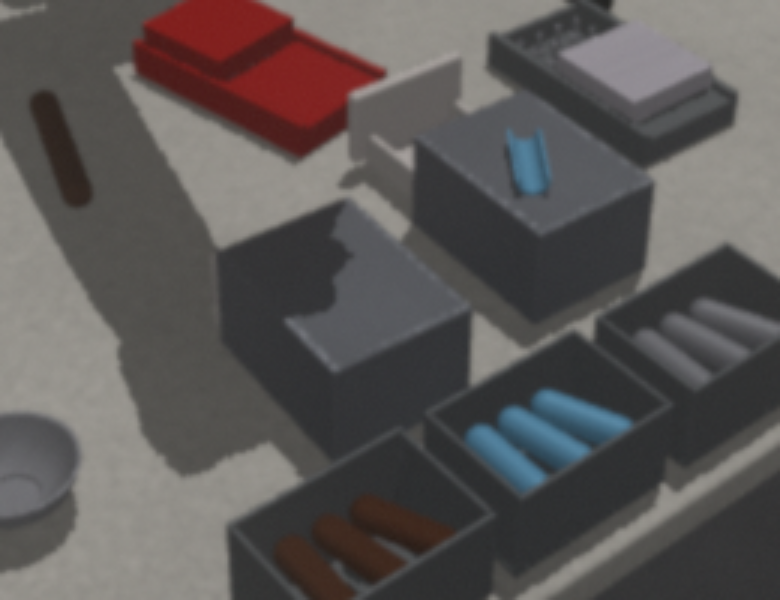

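The scene view shows the canister drawer's slab flush behind its case, with nothing sticking out at about (220,250). The gutter drawer and bystanders haven't moved. The arm blocks the top view of that unit, so I'll recheck it once the arm is clear. Next is the far side of the tray cover.

Request:
arm_command(increments=[[[1.3,0.4,0],0],[[2.6,0.8,0],-0.1],[[3.9,1.2,0],-0.2],[[5.2,1.6,0],-0.3],[[6.5,2.0,0],-0.4]])

```text
time: 7.65
ee_pos: [0.604, 0.0595, 0.2462]
tcp_rot: [-179.4, -0.2, 89.8]
wrist_force: [0.4, -0.4, 0.1]
opening: 0.0001
```

Request:
arm_command(increments=[[[1.3,0.4,0],0],[[2.6,0.8,0],0],[[3.9,1.2,0],0],[[5.2,1.6,0],0],[[6.3,1.9,0],0]])

```text
time: 8.15
ee_pos: [0.6522, 0.2182, 0.2459]
tcp_rot: [-179.4, -0.3, 89.9]
wrist_force: [0.0, -0.5, -0.2]
opening: -0.0003
```

```bash
python3 - <<'E'
from workcell import get_obs,camera
from h import *
o=get_obs();print(o["ee_pos"],o["tcp_rot"])
c=camera("top");cv2.imwrite("pics/t3.png",c["frame"][:,:,::-1]);W=cloud(c)
for r in range(176,212,3):print(r,np.round(W[r,425],3))
v,u=np.mgrid[:480,:640]
m=(u>385)&(u<470)&(v>180)&(v<215)&(abs(W[...,2]-.079)<.004);print(m.sum(),rect(W,m))
E
```

```text
[0.65223907 0.2182332  0.24593001] [-179.38993424   -0.25408562   89.85634739]
176 [ 0.648 -0.204  0.088]
179 [ 0.64  -0.204  0.087]
182 [ 0.631 -0.202  0.094]
185 [ 0.624 -0.202  0.092]
188 [ 0.618 -0.202  0.089]
191 [ 0.63  -0.217  0.014]
194 [ 0.606 -0.204  0.078]
197 [ 0.601 -0.206  0.068]
200 [ 0.601 -0.212  0.035]
203 [ 0.602 -0.218  0.001]
206 [ 0.595 -0.219 -0.004]
209 [ 0.586 -0.217  0.004]
248 ((616.75732421875, -205.38919067382812), (119.15505981445312, 33.12282943725586), 86.07735443115234)
```

View pics/t3.png

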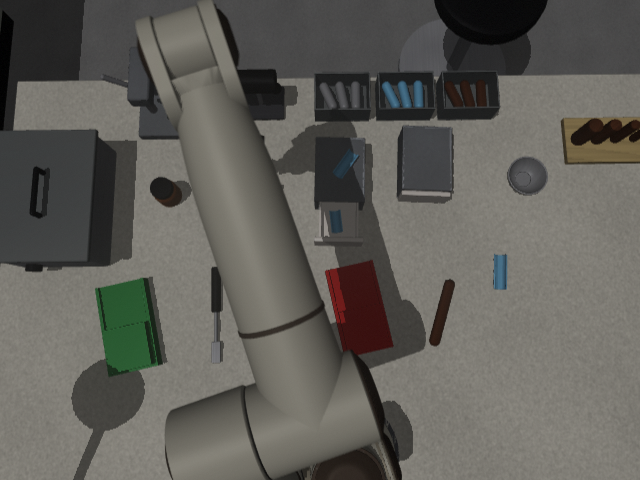

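The top view shows the canister drawer flush at about (425,193). Its face measures x = 0.601, as expected for shut. Now I'll descend behind the cover's far end.

Request:
arm_command(increments=[[[-0.25,0.2,1.2],0],[[-0.25,0.2,2.6],0],[[-0.25,0.2,4.0],0],[[-0.25,0.2,5.2],0],[[-0.25,0.2,6.0],0]])

```text
time: 8.7
ee_pos: [0.6548, 0.2156, 0.0918]
tcp_rot: [-179.2, -0.3, 90.0]
wrist_force: [0.9, 0.4, 0.1]
opening: -0.0
```

```bash
python3 - <<'E'
from workcell import get_obs,camera
import cv2
print(get_obs()["ee_pos"])
c=camera("scene");cv2.imwrite("pics/s4.png",cv2.resize(c["frame"][130:290,310:520,::-1],None,fx=3.6,fy=3.6,interpolation=cv2.INTER_CUBIC))
E
```

```text
[0.65480694 0.21560818 0.09176062]
```

View pics/s4.png

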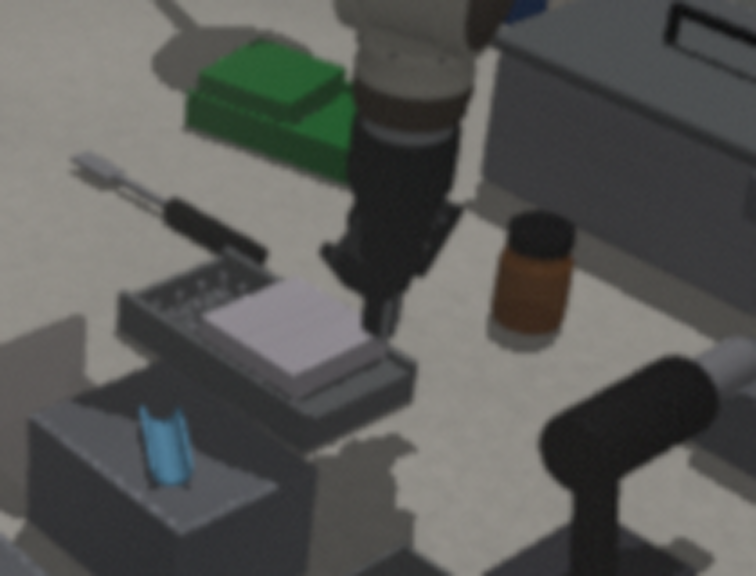

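The zoomed view shows the fingertips at about (380,325), just past the cover's far end at (370,350) and over the deck. The jar is well clear. I'll descend the rest of the way and push towards -x.

Request:
arm_command(increments=[[[-0.1,0.1,0.6],0],[[-0.15,0.1,1.1],0],[[-0.15,0.1,1.5],0],[[-0.15,0.1,1.7],0],[[-0.15,0.1,1.7],0]])

```text
time: 9.25
ee_pos: [0.6555, 0.2117, 0.0459]
tcp_rot: [-179.0, -0.2, 90.0]
wrist_force: [0.3, -0.3, 0.4]
opening: -0.0001
```

Request:
arm_command(increments=[[[0,-0.2,0],0],[[0,-0.4,0],0],[[0,-0.6,0],0],[[0,-0.8,0],0],[[0,-1.0,0],0]])

```text
time: 9.75
ee_pos: [0.6304, 0.2119, 0.0468]
tcp_rot: [-179.0, -0.2, 90.0]
wrist_force: [2.2, -0.2, 0.3]
opening: -0.0
```

Request:
arm_command(increments=[[[0,-0.2,0],0],[[0,-0.4,0],0],[[0,-0.6,0],0],[[0,-0.8,0],0],[[0,-1.0,0],0]])

```text
time: 10.25
ee_pos: [0.605, 0.212, 0.0472]
tcp_rot: [-179.0, -0.2, 90.0]
wrist_force: [1.3, 0.4, -0.9]
opening: -0.0003
```

Request:
arm_command(increments=[[[0,-0.2,0],0],[[0,-0.4,0],0],[[0,-0.6,0],0],[[0,-0.8,0],0],[[0,-1.0,0],0]])

```text
time: 10.75
ee_pos: [0.5796, 0.2119, 0.0476]
tcp_rot: [-179.0, -0.2, 90.0]
wrist_force: [2.4, 0.5, -1.5]
opening: 0.0
```

Request:
arm_command(increments=[[[0,-0.2,0],0],[[0,-0.4,0],0],[[0,-0.5,0],0],[[0,-0.6,0],0],[[0,-0.7,0],0]])

```text
time: 11.25
ee_pos: [0.5619, 0.2119, 0.0479]
tcp_rot: [-179.0, -0.2, 90.0]
wrist_force: [1.3, 0.2, -2.1]
opening: -0.0
```

Request:
arm_command(increments=[[[0,-0.1,0],0],[[0,-0.2,0],0],[[0,-0.25,0],0]])

```text
time: 11.55
ee_pos: [0.5563, 0.2119, 0.0481]
tcp_rot: [-179.2, -0.2, 90.0]
wrist_force: [10.5, 0.9, -6.7]
opening: -0.0004
```

Request:
arm_command(increments=[[[0,-0.05,0],0],[[0,-0.1,0],0],[[0,-0.1,0],0]])

```text
time: 11.85
ee_pos: [0.5562, 0.2119, 0.0482]
tcp_rot: [-179.4, -0.2, 89.9]
wrist_force: [15.5, 0.3, -9.2]
opening: -0.0001
```

The cover is at its stop: 15 N and no further motion. I'll hold briefly, then back off and lift clear to one side so both jobs can be seen.

Request:
arm_command(increments=[[[0,-0.1,0],0],[[0,-0.1,0],0]])

```text
time: 12.05
ee_pos: [0.5562, 0.2119, 0.0482]
tcp_rot: [-179.7, -0.2, 89.9]
wrist_force: [16.2, 0.8, -9.9]
opening: -0.0001
```

Request:
arm_command(increments=[[[0,0.4,0],0],[[0,0.9,-0.2],0],[[0,1.2,-1.5],0],[[0,1.2,-3.0],0],[[0,1.2,-4.5],0]])

```text
time: 12.55
ee_pos: [0.5864, 0.2112, 0.1614]
tcp_rot: [-179.7, -0.2, 89.9]
wrist_force: [0.7, 0.9, -0.0]
opening: 0.0001
```

Request:
arm_command(increments=[[[0,0,-1.5],0],[[0,0,-3],0],[[0.5,0,-4],0],[[2,-0.5,-4.5],0],[[3.5,-1,-4.5],0]])

```text
time: 13.05
ee_pos: [0.5627, 0.2988, 0.277]
tcp_rot: [-179.8, -0.3, 89.8]
wrist_force: [-0.0, 0.5, -0.1]
opening: 0.0002
```

Request:
arm_command(increments=[[[1.5,-1.5,0],0],[[3.0,-3,0],0],[[4.5,-4.5,0],0],[[6,-6,0],0],[[6.5,-7.5,0],0]])

```text
time: 13.55
ee_pos: [0.3753, 0.4635, 0.2775]
tcp_rot: [-179.8, -0.3, 89.8]
wrist_force: [-0.8, 0.7, 0.7]
opening: 0.0005
```

```bash
python3 - <<'E'
from workcell import get_obs,camera
from h import *
o=get_obs();print(o["ee_pos"],o["wrist_force"])
c=camera("top");cv2.imwrite("pics/t5.png",c["frame"][:,:,::-1]);W=cloud(c);Z=W[...,2]
s=camera("scene");cv2.imwrite("pics/s5.png",s["frame"][:,:,::-1])
v,u=np.mgrid[:480,:640]
m=(u>222)&(u<290)&(v>180)&(v<275)&(abs(Z-.053)<.005);print("cover",m.sum(),rect(W,m))
m=(u>300)&(u<375)&(v>228)&(v<250)&(abs(Z-.08)<.006);print("gutfront",m.sum(),rect(W,m))
print("canface",[np.round(W[r,425],3).tolist() for r in (194,197,200)])
E
```

```text
[0.3752528  0.46347192 0.27754836] [-0.80332239  0.68914646  0.68966958]
cover 1582 ((493.79736328125, 211.5888214111328), (100.25004577636719, 98.49373626708984), 89.40888977050781)
gutfront 248 ((498.0273742675781, 4.738990783691406), (115.81688690185547, 12.45628833770752), 88.8307113647461)
canface [[0.606, -0.204, 0.079], [0.601, -0.206, 0.066], [0.602, -0.212, 0.033]]
```

View pics/t5.png

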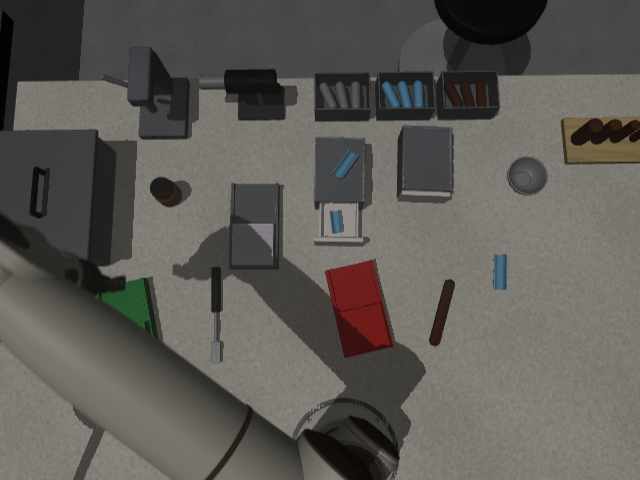

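View pics/s5.png

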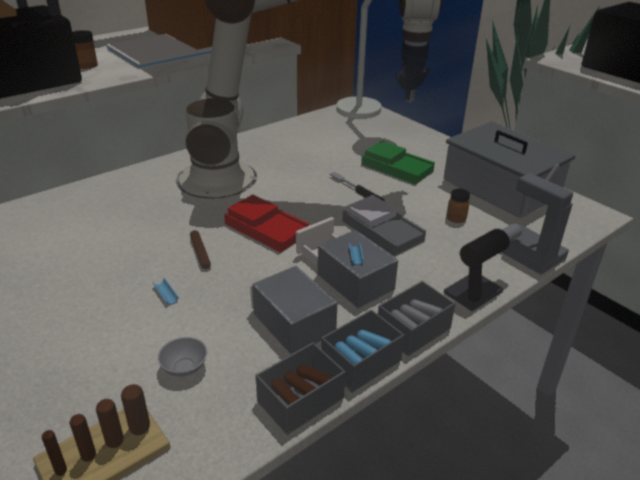

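The top view shows the cover over the well at about (253,243), the canister drawer flush at (425,193), and everything else in place. I'll hand the job in.

Request:
arm_command(increments=[[[0,0,0],0],[[0,0,0],0],[[0,0,0],0]])

```text
time: 13.95
ee_pos: [0.3728, 0.4636, 0.2789]
tcp_rot: [-179.7, -0.3, 90.0]
wrist_force: [-0.1, 0.5, 0.6]
opening: 0.0001
```

```bash
python3 -c "
from workcell import job_done
print(job_done())"
```

```text
the job is handed in; nothing more can be done
None
```

I pushed the canister drawer shut with the closed fingertips, then pushed the tray cover shut from its far end. I moved the arm clear and handed the job in at about 14 s of the 46 s allowed; it reported no verdict.

- **Canister drawer:** it reached its stop at about 13 N. Its face then measured x = 0.601 m, against 0.601 m expected for shut.
- **Tray cover:** it reached its stop at about 16 N. Its far end then measured x = 0.5435 m, against about 0.543 m expected.
- **Gutter drawer:** its front moved less than 1 mm.
- **Other things on the counter:** they look unmoved in the camera pictures; I did not measure them.
- **Not checked:** the canister cannot be seen inside the shut drawer, so I have no direct look at it standing. The push was slow (about 50 mm/s) and the force stayed under 4 N until the stop.

No check failed or disagreed.

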